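Sort out the rejects and cure the good stylus in the lamp collar

TASK

Three freshly coated styluses hang in the drying rack: first put the two red-topped rejects into the red reject bin and let go of them. Then take the green-topped one by its handle and lower its wet shank upright through the bore of the curing station's collar without ever touching the station, until the tip hangs in the air about half-way between the collar's underside and the base plate. Finish there still holding it steady and centred in the bore, do not let go, and leave the paint jars and the tape roll where they are.

Things in the scene. Friction and masses are not known exactly. Their poses are not given: they have to be found in the camera images.
- good_mid (a point): Embossing stylus hanging upright in one of the rack's holes (any may be in any): steel shank 8 mm thick, 90 mm long, wet-coated; on top a round wooden handle 26 mm thick, 50 mm tall, its upper 16 mm painted green: the sound one, to be cured. Point on the axis half-way up: 70 mm above the tip, 45 mm below the handle's middle; z axis from tip to handle. 40 to 85 g. The handle's underside rests on the rack's top.
- good_tip (a point): The lower end of the shank of the green-topped stylus, on its axis; 115 mm below the middle of its handle. z axis from tip to handle.
- reject_a_mid (a point): Embossing stylus hanging upright in one of the rack's holes (any may be in any): steel shank 8 mm thick, 90 mm long, wet-coated; on top a round wooden handle 26 mm thick, 50 mm tall, its upper 16 mm painted red: a reject. Point on the axis half-way up: 70 mm above the tip, 45 mm below the handle's middle; z axis from tip to handle. 40 to 85 g. The handle's underside rests on the rack's top.
- reject_b_mid (a point): Embossing stylus hanging upright in one of the rack's holes (any may be in any): steel shank 8 mm thick, 90 mm long, wet-coated; on top a round wooden handle 26 mm thick, 50 mm tall, its upper 16 mm painted red: the other reject. Point on the axis half-way up: 70 mm above the tip, 45 mm below the handle's middle; z axis from tip to handle. 40 to 85 g. The handle's underside rests on the rack's top.
- rack: Fixed wooden drying rack, 75 mm (its x) by 250 mm (its y), top 110 mm above the table, open below its 12 mm shelf; three 16 mm through holes in a row along y, 80 mm apart, one at the centre. Origin: centre of its underside. Gripping a handle along the rack's x, across the row, leaves the most room.
- bin: Fixed red open reject bin, 240 mm (its x) by 100 mm (its y), 80 mm high, walls and floor 5 mm; a cross wall of full height at mid-length makes two bays of 112 by 90 mm, centred 60 mm either side of the origin along x. Origin: centre of its underside. Bin and curing station stand on opposite sides of the rack, either way round.
- bore (a point): Centre of the guide bore's mouth in the top face of the curing station's white collar, 100 mm above the table; z up. The vertical through bore is 22 mm in diameter, ringed by violet lamps; the collar is 110 mm (x) by 130 mm (y), 25 mm thick. Below it: 63 mm of air, then the base plate, its top 12 mm above the table.
- good: The green-topped stylus, taken whole: origin at the tip of its shank, z towards the handle.
- reject_a: One red-topped reject stylus, taken whole: origin at the tip of its shank, z towards the handle.
- reject_b: The other red-topped reject stylus, taken whole: origin at the tip of its shank, z towards the handle.
- curer: The fixed curing station: grey base 130 by 130 mm, two posts at its y sides (57 mm from the centre) carrying the white collar, 100 mm high; a black pod on the +x edge, 103 mm high. Origin: centre of its underside, straight below the bore's centre.
- jar_pink: Pink paint jar, 60 mm in diameter, 75 mm high, beyond the rack; origin under its centre. A bystander: leave it where it is.
- jar_blue: Light blue paint jar, 60 mm in diameter, 75 mm high, beyond the rack; origin under its centre. A bystander: leave it where it is.
- tape: Roll of tan tape lying flat, 84 mm in diameter, 24 mm high, on the robot's side of the rack; origin under its centre. A bystander: leave it where it is.

How it is judged:
On the way:
1. both red-topped rejects lie in the bin, let go (x of reject_a_mid in the frame of bin between -0.12 and 0.12 m and y of reject_a_mid in the frame of bin between -0.05 and 0.05 m and z of each of reject_a_mid, reject_b_mid in the frame of bin below 0.085 m and contact force between each of reject_a, reject_b and the fingers below 0.1 N and linear speed of each of reject_a, reject_b below 0.05 m/s and x of reject_b_mid in the frame of bin between -0.12 and 0.12 m and y of reject_b_mid in the frame of bin between -0.05 and 0.05 m), for 0.3 s.
At the end, for the whole second after the job is handed in: Both rejects lie in the bin (mid-points inside its outline, under 85 mm up), let go and at rest. The green one is gripped, upright within 0.10 rad, still, tip within 4 mm of the bore axis and 35 to 80 mm below the collar top, not touching the station (all of step 1 and horizontal distance between good_tip and bore below 0.004 m and z of good_tip in the frame of bore between -0.08 and -0.035 m and angle between good's own z axis and vertical below 0.1 rad and contact force between good and the fingers above 1 N and contact force between good and curer below 0.2 N and linear speed of good below 0.02 m/s); the arm keeps its last pose, push and grip.
It fails at once if the green-topped stylus touches the curing station (contact force between good and curer above 0.3 N).
It fails at once if a paint jar or the tape roll is moved more than 25 mm (distance of any of jar_pink, jar_blue, tape from where it was at the start of the episode above 0.025 m).
It also fails if it takes over 72 s, if anything falls off the work surface, if the arm or the gripper's body presses on something with over 40 N, if the wrist force passes 120 N, or if a joint passes its speed limit or range.

ROBOT

A 6-joint arm with a two-finger parallel gripper is mounted at the origin on the work surface. World frame = base frame: x ahead of the robot, y to its left, z up, the work surface at z = 0. Lengths are in m, angles in rad, forces in N, time in s.
With the tool pointing down it reaches from about 0.375 to 0.9 m from the base axis. Payload 3.1 kg.
Tool frame: the origin (TCP) lies at the centre of the arm's flange, where the gripper is bolted on; the fingertips stand 182 mm ahead of it and the grasp point (between the pads) lies 164 mm ahead of it; z points along the fingers, y is the line along which they close (so a half turn about z gives the same grasp; the last joint's range is limited). The gripper opens to 87 mm and grips with 3 to 60 N. Pads are 19 mm wide; open, the fingers measure 117 mm over their backs; the gripper's body (75 mm by 190 mm) begins 51 mm behind the grasp point.
Start: joints at [1.135, 0.527, 1.433, -0, 1.181, -0.178], TCP at [0.159, 0.604, 0.405] pointing down, gripper open.
Joint ranges: [-3.08, 3.08], [-0.75, 2.2], [0.22, 2.44], [-1.43, 4.57], [0, 2.65], [-2.85, 2.85]. Speed limits (rad/s): [2.79, 2.79, 3.14, 3.14, 3.14, 3.14].

INTERFACE

Orientations are given as a unit quaternion [x, y, z, w].
In Python, from rig import * gives the robot as it stands.
- The arm moves only by the tool move_arm, never from a script. Its argument "commands" is a list that holds one entry, the list of rows, each a list of 6 numbers: the shift along the tool's x, y, z in units of 40 mm (1.0 is 40 mm), then the turn, a rotation vector about the tool's x, y, z in rad. A call has 1 to 12 rows; each row is the pose to reach, as a shift and turn from the pose commanded when the call began, along the tool's axes at that moment; what a row does not reach only later rows make up. A row lasts 1/8 s, in which the tool goes at most 62.5 mm and 10.7 degrees, less where a joint would pass 70% of its speed; a pose out of reach is approached as far as the arm can. A call with a gripper value outside its range is refused whole. "claw" is the closure, from -1 (fully open) to 1 (shut), so that 0 is half open, set as the call begins (left out, the last holds). The fingers move at their own pace and stop on an object; "squeeze" is the grip in N (left out, the last holds). Time passes only in rows, so rows that repeat a pose let the fingers close. It gives the time, the measured TCP pose, the force, the opening and the grip force at its end, in the units of the state.
- get_obs(): the state, without advancing time (a new reading comes with each control period).
- camera(name): name is "scene" or "side" or "wrist"; returns a dict with "pixels" (384x512x3 uint8, blue, green, red), "range_z" (384x512 float32, m along the optical axis (not along the pixel's ray), 0 where there is no reading), "camera_matrix" (3x3 intrinsics, pixels), "extrinsics" (4x4, takes a point from world to camera coordinates). Camera axes: x right, y up, looking along -z (the intrinsics and any distortion apply to the point x, -y, -z); pixel columns grow to the right and rows downward; lengths in m; the calibration is good to about 2 mm. A picture is of the moment at which its call begins.
- hand_in(): hands the job in; it is judged then, once.
The state is a dict: "time": time; "q": joint angles; "joint_velocities": joint speeds; "joint_torque": joint torques, N m; "position": TCP position; "tool_rot": TCP orientation; "ft_force": force on the tool from outside, world axes, zero at the start; "moment": the same for the moment, N m; "grip_width": finger opening in m; "grip_force": force on a finger pad.
Only numpy, scipy, OpenCV 4.12 (cv2) and the standard library are available. Lean on these libraries where they do the work, as an engineer would, in place of code of your own. Each camera call takes 0.05 s, during which the arm holds its last target. There are 200 camera calls.

## Working session

There is one attempt and no reset: what is moved stays moved. The work goes in short steps, Python scripts to look and compute and a tool call to move; the robot and the scene stay as the last step left them, time stands still between calls to the robot, and variables do not carry over. Pictures are saved under pics/ and viewed, at most 10 in all, crops included, and the job is handed in when it is done.

Besides the shell and the picture viewer there is one more tool, called after "Request:" by a JSON object that holds its "op" and its "data", one argument or row to a line. move_arm: Moves the arm, as the interface text tells. Its arguments: {"type":"object","properties":{"commands":{"type":"array","items":{"type":"array","items":{"type":"array","items":{"type":"number"}}}},"claw":{"type":"number"},"squeeze":{"type":"number"}},"required":["commands"]}

```bash
ls; mkdir -p pics
cat > h.py <<'E'
from rig import *
import numpy as np, cv2
def cam(n):
    c=camera(n); c={k:np.array(v) for k,v in c.items()}; return c
def pts(c):
    K=c['camera_matrix'];E=c['extrinsics'];d=c['range_z']
    v,u=np.mgrid[0:d.shape[0],0:d.shape[1]]
    x=(u-K[0,2])/K[0,0]*d; y=(v-K[1,2])/K[1,1]*d
    P=np.stack([x,-y,-d],-1)
    return (P-E[:3,3])@E[:3,:3]
def ray(c,u,v,z):
    K=c['camera_matrix'];E=c['extrinsics']
    r=np.array([(u-K[0,2])/K[0,0],-(v-K[1,2])/K[1,1],-1])@E[:3,:3]
    o=-E[:3,3]@E[:3,:3]
    return o+r*(z-o[2])/r[2]
E
python3 - <<'E'
from h import *
o=get_obs();print(o)
a=cam('scene');b=cam('side');w=cam('wrist')
for n,c in zip('sdw',(a,b,w)):
    np.savez(f'pics/{n}0.npz',**c)
    print(c['camera_matrix'].tolist(),c['extrinsics'].round(4).tolist())
cv2.imwrite('pics/a0.png',np.hstack([cv2.resize(a['pixels'],(400,300)),cv2.resize(b['pixels'],(400,300))]))
cv2.imwrite('pics/scene0.png',a['pixels'])
E
```

```text
pics
{'time': 0.0, 'q': array([ 1.13547186e+00,  5.28489612e-01,  1.43388136e+00, -5.55473322e-05,
        1.18138201e+00, -1.78524957e-01]), 'joint_velocities': array([-2.07335112e-03,  8.76036242e-04,  7.42275011e-05,  1.82838927e-03,
        5.24492506e-04, -1.29840401e-03]), 'joint_torque': array([ 7.93291038e-04, -4.40044284e+01, -1.76590240e+01,  6.32014289e-02,
        5.82166028e-02, -1.61484295e-04]), 'position': array([0.15859159, 0.60419998, 0.40376346]), 'tool_rot': array([ 1.28036677e-01,  9.91768845e-01, -1.03744261e-03, -3.01865087e-04]), 'ft_force': array([-0.38261969, -0.0731769 ,  0.28385219]), 'moment': array([-0.03605632, -0.04129057, -0.02667963]), 'grip_force': 0.0, 'grip_width': 0.08697425062227666}
[[395.7314576616769, 0.0, 251.3455646779917], [0.0, 395.7314576616769, 187.74009118199953], [0.0, 0.0, 1.0]] [[0.3748, 0.9269, -0.0164, -0.2107], [-0.6042, 0.2577, 0.754, 0.254], [0.7032, -0.2727, 0.6567, -1.3515], [0.0, 0.0, 0.0, 1.0]]
[[390.4448807794543, 0.0, 257.02216663571113], [0.0, 390.4448807794543, 191.95972305837506], [0.0, 0.0, 1.0]] [[0.9306, -0.3658, 0.0114, -0.5162], [0.2257, 0.5981, 0.769, -0.1925], [-0.2881, -0.7131, 0.6392, -1.0482], [0.0, 0.0, 0.0, 1.0]]
[[322.9143735627186, 0.0, 251.96305253007696], [0.0, 322.9143735627186, 189.79772179087698], [0.0, 0.0, 1.0]] [[0.2544, 0.9671, -0.0021, -0.6238], [-0.9239, 0.2424, -0.2961, 0.0359], [-0.2858, 0.0773, 0.9552, -0.3924], [0.0, 0.0, 0.0, 1.0]]
```

View pics/a0.png

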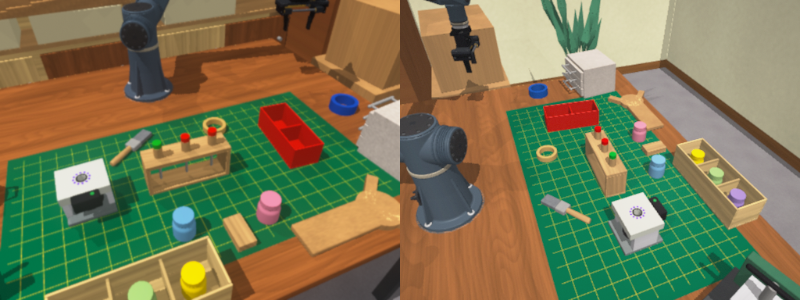

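View pics/scene0.png

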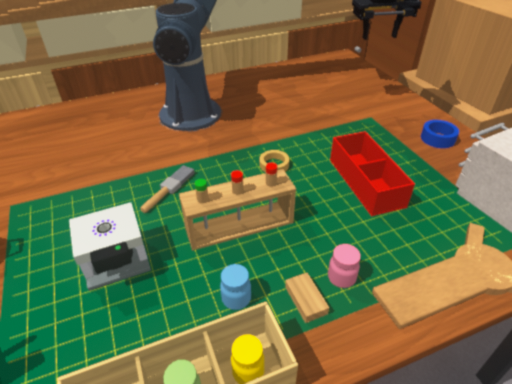

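The scene view shows the rack at the centre: the green top is at (200,186) and the reds at (237,177) and (271,169). The station collar is at (105,228), the bin at (370,170), the tape at (275,160), and the jars at (236,285) and (344,265).

```bash
cat >> h.py <<'E'
def hsv(c): return cv2.cvtColor(c['pixels'],cv2.COLOR_BGR2HSV).astype(int)
def blobs(m,amin=20):
    n,l,s,ce=cv2.connectedComponentsWithStats(m.astype(np.uint8))
    return [(l==i,s[i],ce[i]) for i in range(1,n) if s[i,4]>=amin]
def redm(H): return ((H[...,0]<6)|(H[...,0]>174))&(H[...,1]>170)&(H[...,2]>90)
def grnm(H): return (H[...,0]>52)&(H[...,0]<68)&(H[...,1]>150)&(H[...,2]>110)
E
python3 - <<'E'
from h import *
for n in 'sd':
    c=dict(np.load(f'pics/{n}0.npz')); P=pts(c); H=hsv(c)
    X=(P[...,0]>.25)&(P[...,0]<.95)&(abs(P[...,1])<.5)
    print(n)
    for nm,m in (('red',redm(H)),('grn',grnm(H)&(P[...,2]>.1))):
        for b,s,ce in blobs(m&X):
            Q=P[b]; print(nm,s[4],ce.round(1),'med',np.median(Q,0).round(4),'lo',np.percentile(Q,2,0).round(3),'hi',np.percentile(Q,98,0).round(3))
            if s[4]<600:
                t=b&(P[...,2]>np.percentile(Q[:,2],95)-.004); vs,us=np.nonzero(t)
                print('   top',P[t].mean(0).round(4),t.sum())
            else:
                t=b&(P[...,2]>.07); r=cv2.minAreaRect((P[t][:,:2]*1000).astype(np.float32)); print('   rim',r)
    # collar top: white, z~.1
    t=(abs(P[...,2]-.1)<.006)&(H[...,1]<60)&(H[...,2]>150)&X
    for b,s,ce in blobs(t,200): print('collar',s,ce, cv2.minAreaRect((P[b][:,:2]*1000).astype(np.float32)),np.median(P[b][:,2]))
    t=(abs(P[...,2]-.11)<.006)&(H[...,0]>5)&(H[...,0]<28)&X
    for b,s,ce in blobs(t,200): print('rack',s,ce,cv2.minAreaRect((P[b][:,:2]*1000).astype(np.float32)),np.median(P[b][:,2]))
    v=(H[...,0]>120)&(H[...,0]<150)&(H[...,1]>60)&(abs(P[...,2]-.1)<.02)&X
    if v.any():
        vs,us=np.nonzero(v); print('lamps',v.sum(),us.mean(),vs.mean(),P[v].mean(0), cv2.fitEllipse(np.c_[us,vs].astype(np.float32)), ray(c,us.mean(),vs.mean(),.1))
    t=(P[...,2]>.012)&(P[...,2]<.2)&X
    for b,s,ce in blobs(t,200): print('obj',s[4],ce.round(),np.percentile(P[b],[1,99],axis=0).round(3).tolist())
E
```

```text
s
red 4151 [370.9 173. ] med [0.5507 0.3433 0.0455] lo [0.422 0.281 0.003] hi [0.661 0.396 0.079]
   rim ((539.6025390625, 339.8787536621094), (101.83939361572266, 240.1806640625), 84.7238540649414)
red 98 [270.9 167.9] med [0.5654 0.0479 0.1582] lo [0.55  0.039 0.147] hi [0.572 0.059 0.161]
   top [0.5616 0.0495 0.1592] 61
red 97 [236.4 176. ] med [ 0.5626 -0.0311  0.1582] lo [ 0.548 -0.041  0.148] hi [ 0.568 -0.021  0.161]
   top [ 0.5581 -0.0301  0.1592] 60
grn 100 [199.8 183.3] med [ 0.5557 -0.1112  0.1592] lo [ 0.542 -0.121  0.149] hi [ 0.564 -0.098  0.161]
   top [ 0.5538 -0.1093  0.1592] 79
collar [  69  203   72   55 2329] [103.1584371 229.0274796] ((544.8121948242188, -319.2150573730469), (114.78358459472656, 130.35507202148438), 1.2041634321212769) 0.09972737207360276
rack [ 180  169  116   49 2273] [235.49054114 193.68015838] ((555.2169189453125, -28.689666748046875), (250.40968322753906, 78.9203872680664), 87.48831939697266) 0.10929525853704145
lamps 50 103.64 228.06 [ 0.54638359 -0.31970324  0.10039117] ((103.684326171875, 227.2971649169922), (13.61097526550293, 21.80937
[... 1783 characters left out ...]
40722656, 136.7342071533203), 85.21635437011719) [ 0.83013909 -0.36617768  0.1       ]
obj 1592 [306. 146.] [[0.752, 0.086, 0.013], [0.94, 0.46, 0.077]]
obj 2093 [219. 146.] [[0.418, 0.277, 0.013], [0.658, 0.397, 0.082]]
obj 2411 [265. 205.] [[0.514, -0.159, 0.014], [0.594, 0.09, 0.162]]
obj 6788 [408. 233.] [[0.83, -0.422, 0.014], [0.949, -0.085, 0.102]]
obj 352 [325. 188.] [[0.756, -0.009, 0.013], [0.845, 0.042, 0.029]]
obj 301 [188. 195.] [[0.333, 0.101, 0.012], [0.413, 0.182, 0.028]]
obj 496 [329. 212.] [[0.712, -0.139, 0.013], [0.765, -0.086, 0.078]]
obj 3853 [305. 282.] [[0.482, -0.388, 0.012], [0.624, -0.259, 0.105]]
obj 706 [209. 265.] [[0.298, -0.238, 0.012], [0.423, -0.086, 0.023]]
```

```bash
cat >> h.py <<'E'
from scipy.spatial.transform import Rotation as R
def row(g,ang,tilt=0.,taxis=None,tcp=False):
    """g: grasp point world; ang: world yaw (deg) of tool y; tilt (deg) about world axis taxis"""
    o=get_obs(); Rc=R.from_quat(o['tool_rot']); a=np.radians(ang)
    y=np.array([np.cos(a),np.sin(a),0]); z=np.array([0,0,-1.]); x=np.cross(y,z)
    Rt=R.from_matrix(np.stack([x,y,z],1))
    if tilt: Rt=R.from_rotvec(np.radians(tilt)*np.array(taxis))*Rt
    p=np.array(g)-.164*Rt.as_matrix()[:,2]
    d=Rc.inv().apply(p-o['position'])/.04; r=(Rc.inv()*Rt).as_rotvec()
    print('row',d.round(3).tolist()+r.round(4).tolist(),'dist',np.linalg.norm(p-o['position']).round(3),'tcp',p.round(4))
E
python3 -c "
from h import *
row([.5585,.047,.236],-3)"
```

```text
row [-13.208, -10.935, 0.114, -0.0016, 0.0009, 1.3664] dist 0.686 tcp [0.5585 0.047  0.4   ]
```

Request:
{"op": "move_arm", "data": {
  "commands": [
    [[-13.2,-10.94,0.11,0,0,1.366],[-13.2,-10.94,0.11,0,0,1.366],[-13.2,-10.94,0.11,0,0,1.366],[-13.2,-10.94,0.11,0,0,1.366],[-13.2,-10.94,0.11,0,0,1.366],[-13.2,-10.94,0.11,0,0,1.366],[-13.2,-10.94,0.11,0,0,1.366],[-13.2,-10.94,0.11,0,0,1.366],[-13.2,-10.94,0.11,0,0,1.366],[-13.2,-10.94,0.11,0,0,1.366],[-13.2,-10.94,0.11,0,0,1.366],[-13.2,-10.94,0.11,0,0,1.366]]
  ],
  "claw": -0.3,
  "squeeze": 20
}}

```text
time: 1.65
position: [0.5608, 0.0433, 0.4001]
tool_rot: [0.727, 0.686, 0.001, 0.001]
ft_force: [-0.4, 0.7, 0.5]
grip_width: 0.0564
grip_force: 0.0
```

Run:
```python
from h import *
o=get_obs();print(o['time'],o['position'],o['tool_rot'],o['grip_width'],o['q'].round(2))
c=cam('wrist');P=pts(c);H=hsv(c);np.savez('pics/w1.npz',**c)
cv2.imwrite('pics/w1.png',c['pixels'])
for nm,m in (('red',redm(H)),('grn',grnm(H))):
    for b,s,ce in blobs(m,60):
        Q=P[b];t=b&(abs(P[...,2]-.16)<.004)
        if t.sum()>20:
            vs,us=np.nonzero(t);mc,r=cv2.minEnclosingCircle((P[t][:,:2]*1000).astype(np.float32))
            print(nm,s,ce.round(1),'ztop',np.median(P[t][:,2]).round(4),'circ',np.round(mc,1),round(r,1),'mean',P[t].mean(0).round(4))
row([.5585,.047,.236],-3)
```

```text
1.65 [0.56083331 0.04333726 0.40012319] [7.27197666e-01 6.86426681e-01 5.79512883e-04 1.27685041e-03] 0.05644902243734162 [-0.12  0.45  1.6  -0.    1.09 -0.06]
red [230 177  33  36 942] [246.1 194.7] ztop 0.16 circ [557.8  51.3] 12.3 mean [0.558  0.0519 0.1599]
red [238 302  20   4  66] [247.7 303.3] ztop 0.16 circ [553.4 -38. ] 7.7 mean [ 0.5535 -0.0387  0.16  ]
row [0.043, -0.018, -0.004, -0.0005, -0.0002, -0.0034] dist 0.002 tcp [0.5585 0.047  0.4   ]
```

View pics/w1.png

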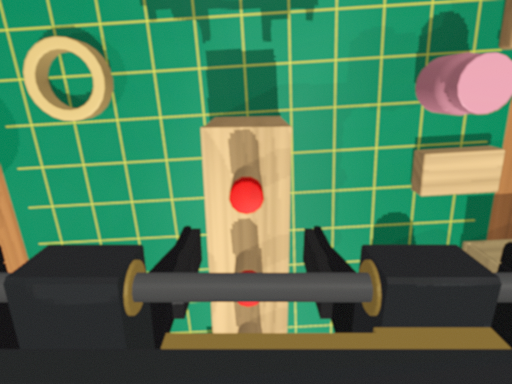

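The wrist view shows the far red handle at (246,195) on the rack, the second red half hidden at (248,290), the tape at (68,78), and the pink jar at (465,83). The image was taken while the arm was still settling, so I'll take one more look now that it is static.

```bash
cat >> h.py <<'E'
def tops(n,fn):
    c=cam(n);P=pts(c);H=hsv(c)
    for b,s,ce in blobs(fn(H),60):
        t=b&(abs(P[...,2]-.16)<.005)
        if t.sum()>20:
            mc,r=cv2.minEnclosingCircle((P[t][:,:2]*1000).astype(np.float32))
            print(n,s,ce.round(1),'ztop',np.median(P[t][:,2]).round(4),'circ',np.round(mc,1),round(r,1),'mean',P[t].mean(0).round(4))
E
python3 - <<'E'
from h import *
tops('wrist',redm)
row([.558,.0485,.138],-3)
E
```

```text
wrist [234 180  33  36 944] [250.  197.7] ztop 0.16 circ [557.8  51.2] 12.5 mean [0.5581 0.052  0.1599]
wrist [239 302  25   7 132] [251.  304.4] ztop 0.1602 circ [553.9 -36. ] 9.6 mean [ 0.5538 -0.0373  0.1602]
row [0.047, 0.0, 2.444, -0.0019, -0.0006, -0.0014] dist 0.098 tcp [0.558  0.0485 0.302 ]
```

Request:
{"op": "move_arm", "data": {
  "commands": [
    [[0.07,0,1.2,0,0,0],[0.07,0,2.0,0,0,0],[0.07,0,2.44,0,0,0],[0.07,0,2.44,0,0,0],[0.07,0,2.44,0,0,0]]
  ]
}}

```text
time: 2.38
position: [0.5582, 0.0509, 0.3035]
tool_rot: [0.725, 0.689, 0.0, 0.0]
ft_force: [-0.7, -0.5, 0.5]
grip_width: 0.0566
grip_force: 0.0
```

Request:
{"op": "move_arm", "data": {
  "commands": [
    [[0,0,0,0,0,0],[0,0,0,0,0,0],[0,0,0,0,0,0],[0,0,0,0,0,0],[0,0,0,0,0,0]]
  ],
  "claw": 1,
  "squeeze": 20
}}

```text
time: 3.0
position: [0.5584, 0.0498, 0.303]
tool_rot: [0.725, 0.688, 0.0, 0.0]
ft_force: [1.3, -0.6, 2.1]
grip_width: 0.0255
grip_force: 20.0
```

Run:
```python
from h import *
o=get_obs();print(o['time'],o['position'],o['grip_width'],o['grip_force'],o['ft_force'])
row([.558,.0495,.265],-3)
```

```text
3.0 [0.55843139 0.04983863 0.30296004] 0.025455954046093226 19.999342111332226 [ 1.2586612  -0.62149957  2.11957937]
row [-0.009, -0.01, -3.151, 0.0002, 0.0, 0.0002] dist 0.126 tcp [0.558  0.0495 0.429 ]
```

Request:
{"op": "move_arm", "data": {
  "commands": [
    [[0,0,-1.3,0,0,0],[0,0,-2.6,0,0,0],[0,0,-3.15,0,0,0],[0,0,-3.15,0,0,0],[0,0,-3.15,0,0,0]]
  ]
}}

```text
time: 3.62
position: [0.5578, 0.05, 0.4274]
tool_rot: [0.725, 0.688, -0.001, -0.001]
ft_force: [-0.6, 0.5, -0.8]
grip_width: 0.0257
grip_force: 20.0
```

Run:
```python
from h import *
o=get_obs();print(o['time'],o['position'],o['grip_width'],o['grip_force'])
row([.479,.3155,.25],-5.5,30,[np.cos(.096),-np.sin(.096),0])
```

```text
3.625 [0.55781532 0.04996371 0.42735392] 0.025679320619687637 19.99951668236463
row [4.479, -2.401, 0.89, -0.0142, 0.5234, 0.0422] dist 0.206 tcp [0.4711 0.2339 0.392 ]
```

Request:
{"op": "move_arm", "data": {
  "commands": [
    [[2.2,-1.2,0.3,0,0.18,0.02],[4.48,-2.4,0.89,-0.014,0.35,0.042],[4.48,-2.4,0.89,-0.014,0.523,0.042],[4.48,-2.4,0.89,-0.014,0.523,0.042],[4.48,-2.4,0.89,-0.014,0.523,0.042],[4.48,-2.4,0.89,-0.014,0.523,0.042],[4.48,-2.4,0.89,-0.014,0.523,0.042]]
  ]
}}

```text
time: 4.5
position: [0.473, 0.2329, 0.3934]
tool_rot: [0.715, 0.649, 0.193, -0.172]
ft_force: [0.7, 0.6, -0.6]
grip_width: 0.0253
grip_force: 20.0
```

Run:
```python
from h import *
o=get_obs();print(o['time'],o['position'],o['grip_width'],o['grip_force'])
row([.479,.3155,.118],-5.5,30,[np.cos(.096),-np.sin(.096),0])
```

```text
4.5 [0.47297225 0.23292377 0.39340104] 0.025333029629395484 19.999415667662106
row [-1.648, -0.062, 2.898, 0.0043, 0.0008, 0.0008] dist 0.133 tcp [0.4711 0.2339 0.26  ]
```

Request:
{"op": "move_arm", "data": {
  "commands": [
    [[-0.5,-0.03,0.9,0,0,0],[-1.0,-0.05,1.75,0,0,0],[-1.4,-0.06,2.45,0,0,0],[-1.65,-0.06,2.9,0,0,0],[-1.65,-0.06,2.9,0,0,0],[-1.65,-0.06,2.9,0,0,0]]
  ]
}}

```text
time: 5.25
position: [0.4707, 0.2345, 0.2604]
tool_rot: [0.715, 0.65, 0.193, -0.172]
ft_force: [-0.5, 0.6, -0.4]
grip_width: 0.0252
grip_force: 20.0
```

Run:
```python
from h import *
o=get_obs();print(o['position'],o['ft_force'])
c=cam('scene');d=cam('side')
cv2.imwrite('pics/b1.png',np.hstack([cv2.resize(c['pixels'][100:250,270:470],(400,300)),cv2.resize(d['pixels'][90:210,140:300],(400,300))]))
```

```text
[0.47070207 0.23448563 0.26042379] [-0.4655451   0.57412613 -0.43430817]
```

View pics/b1.png

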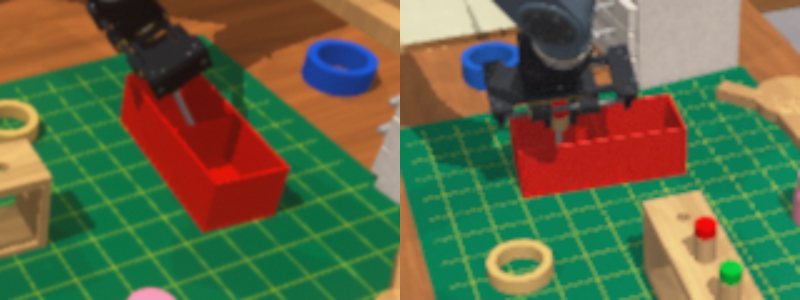

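Both crops show the shank leaning inside the near bay: (185,108) in the left crop, handle at (560,125) over the bay in the right one. I'll release it and back out along the tool axis.

Request:
{"op": "move_arm", "data": {
  "commands": [
    [[0,0,0,0,0,0],[0,0,0,0,0,0],[0,0,0,0,0,0],[0,0,0,0,0,0],[0,0,-0.5,0,0,0],[0,0,-1.5,0,0,0],[0,0,-2.8,0,0,0],[0,0,-4,0,0,0],[0,0,-4,0,0,0],[0,0,-4,0,0,0]]
  ],
  "claw": -0.3
}}

```text
time: 6.6
position: [0.4613, 0.155, 0.3985]
tool_rot: [0.715, 0.65, 0.192, -0.173]
ft_force: [-0.4, -0.3, -0.3]
grip_width: 0.0564
grip_force: 0.0
```

Run:
```python
from h import *
o=get_obs();print(o['time'],o['position'])
c=cam('scene')
cv2.imwrite('pics/b2.png',cv2.resize(c['pixels'][100:250,270:470],(400,300)))
row([.5545,-.031,.236],-3)
```

```text
6.6 [0.46134376 0.15504214 0.39850472]
row [-3.799, 2.766, -2.25, 0.0123, -0.5227, -0.042] dist 0.208 tcp [ 0.5545 -0.031   0.4   ]
```

View pics/b2.png

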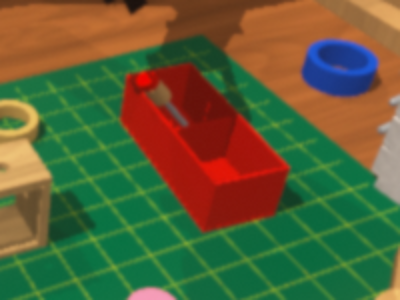

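The first reject lies in the near bay, with its handle at (150,85) in the crop. Next is the middle one.

Request:
{"op": "move_arm", "data": {
  "commands": [
    [[-0.9,0.7,-0.7,0,-0.18,-0.01],[-1.9,1.4,-1.3,0.01,-0.36,-0.03],[-3.8,2.77,-2.25,0.012,-0.523,-0.042],[-3.8,2.77,-2.25,0.012,-0.523,-0.042],[-3.8,2.77,-2.25,0.012,-0.523,-0.042],[-3.8,2.77,-2.25,0.012,-0.523,-0.042],[-3.8,2.77,-2.25,0.012,-0.523,-0.042],[-3.8,2.77,-2.25,0.012,-0.523,-0.042]]
  ]
}}

```text
time: 7.65
position: [0.5548, -0.03, 0.4006]
tool_rot: [0.725, 0.689, 0.001, 0.0]
ft_force: [-0.0, 0.6, -0.5]
grip_width: 0.0566
grip_force: 0.0
```

Run:
```python
from h import *
print(get_obs()['time'])
tops('wrist',redm);tops('wrist',grnm)
row([.5545,-.030,.138],-3)
```

```text
7.65
wrist [235 186  33  36 932] [251.1 203.6] ztop 0.16 circ [554.4 -29. ] 12.6 mean [ 0.5547 -0.0281  0.1599]
wrist [239 302  26  12 193] [250.  307.8] ztop 0.1601 circ [ 550.9 -112.9] 10.2 mean [ 0.5491 -0.1162  0.1601]
row [0.008, -0.018, 2.469, 0.002, -0.0, 0.0009] dist 0.099 tcp [ 0.5545 -0.03    0.302 ]
```

Request:
{"op": "move_arm", "data": {
  "commands": [
    [[0,0,1.2,0,0,0],[0,0,2.0,0,0,0],[0,0,2.46,0,0,0],[0,0,2.46,0,0,0],[0,0,2.46,0,0,0]]
  ]
}}

```text
time: 8.38
position: [0.5559, -0.0311, 0.303]
tool_rot: [0.725, 0.688, 0.001, 0.001]
ft_force: [-0.1, -0.2, 0.4]
grip_width: 0.0565
grip_force: 0.0
```

Request:
{"op": "move_arm", "data": {
  "commands": [
    [[0,0,0,0,0,0],[0,0,0,0,0,0],[0,0,0,0,0,0],[0,0,0,0,0,0],[0,0,0,0,0,0]]
  ],
  "claw": 1
}}

```text
time: 9.0
position: [0.5554, -0.0311, 0.3024]
tool_rot: [0.725, 0.688, 0.001, 0.001]
ft_force: [-0.2, 0.7, 1.3]
grip_width: 0.0256
grip_force: 20.0
```

Request:
{"op": "move_arm", "data": {
  "commands": [
    [[0,0,-1.3,0,0,0],[0,0,-2.6,0,0,0],[0,0,-3.15,0,0,0],[0,0,-3.15,0,0,0],[0,0,-3.15,0,0,0]]
  ]
}}

```text
time: 9.62
position: [0.5547, -0.031, 0.4268]
tool_rot: [0.725, 0.688, -0.0, -0.0]
ft_force: [-1.4, 0.3, -0.5]
grip_width: 0.0254
grip_force: 20.0
```

Run:
```python
from h import *
o=get_obs();print(o['time'],o['position'],o['grip_width'],o['grip_force'])
row([.598,.303,.25],-5.5,30,[np.cos(.096),-np.sin(.096),0])
```

```text
9.625 [ 0.55468768 -0.03096618  0.42677572] 0.02539691152892162 19.99959273263812
row [6.346, 0.554, 0.872, -0.0122, 0.523, 0.0422] dist 0.257 tcp [0.5901 0.2214 0.392 ]
```

Request:
{"op": "move_arm", "data": {
  "commands": [
    [[1.5,0.1,0,0,0,0],[3.0,0.3,0.2,0,0.18,0.02],[4.5,0.4,0.5,-0.01,0.35,0.04],[6.35,0.55,0.87,-0.012,0.523,0.042],[6.35,0.55,0.87,-0.012,0.523,0.042],[6.35,0.55,0.87,-0.012,0.523,0.042],[6.35,0.55,0.87,-0.012,0.523,0.042],[6.35,0.55,0.87,-0.012,0.523,0.042]]
  ]
}}

```text
time: 10.62
position: [0.5909, 0.2201, 0.3938]
tool_rot: [0.715, 0.649, 0.192, -0.172]
ft_force: [0.3, 0.6, -1.5]
grip_width: 0.0256
grip_force: 20.0
```

Run:
```python
from h import *
o=get_obs();print(o['time'],o['position'],o['grip_width'],o['grip_force'])
row([.598,.303,.118],-5.5,30,[np.cos(.096),-np.sin(.096),0])
```

```text
10.625 [0.59088302 0.22008859 0.39376388] 0.025563198102911945 19.99953579157591
row [-1.643, -0.033, 2.912, 0.0036, 0.001, 0.0004] dist 0.134 tcp [0.5901 0.2214 0.26  ]
```

Request:
{"op": "move_arm", "data": {
  "commands": [
    [[-0.5,-0.02,0.9,0,0,0],[-1.0,-0.03,1.75,0,0,0],[-1.4,-0.03,2.45,0,0,0],[-1.64,-0.03,2.91,0,0,0],[-1.64,-0.03,2.91,0,0,0],[-1.64,-0.03,2.91,0,0,0]]
  ]
}}

```text
time: 11.38
position: [0.5906, 0.2227, 0.261]
tool_rot: [0.715, 0.65, 0.193, -0.172]
ft_force: [-0.1, 0.3, -0.4]
grip_width: 0.0257
grip_force: 20.0
```

Request:
{"op": "move_arm", "data": {
  "commands": [
    [[0,0,0,0,0,0],[0,0,0,0,0,0],[0,0,0,0,0,0],[0,0,0,0,0,0],[0,0,-0.5,0,0,0],[0,0,-1.5,0,0,0],[0,0,-2.8,0,0,0],[0,0,-4,0,0,0],[0,0,-4,0,0,0],[0,0,-4,0,0,0]]
  ],
  "claw": -0.3
}}

```text
time: 12.62
position: [0.5814, 0.1429, 0.3988]
tool_rot: [0.715, 0.65, 0.192, -0.173]
ft_force: [-0.1, 0.6, -0.4]
grip_width: 0.0565
grip_force: 0.0
```

Run:
```python
from h import *
o=get_obs();print(o['time'],o['position'],o['grip_width'])
c=cam('scene');d=cam('side');P=pts(c)
cv2.imwrite('pics/b3.png',np.hstack([cv2.resize(c['pixels'][100:250,270:470],(400,300)),cv2.resize(d['pixels'][90:210,140:300],(400,300))]))
row([.5505,-.1115,.236],-3)
```

```text
12.625 [0.58141566 0.1429033  0.39880822] 0.05646529783405676
row [-5.529, -0.16, -3.262, 0.0112, -0.5228, -0.0419] dist 0.257 tcp [ 0.5505 -0.1115  0.4   ]
```

View pics/b3.png

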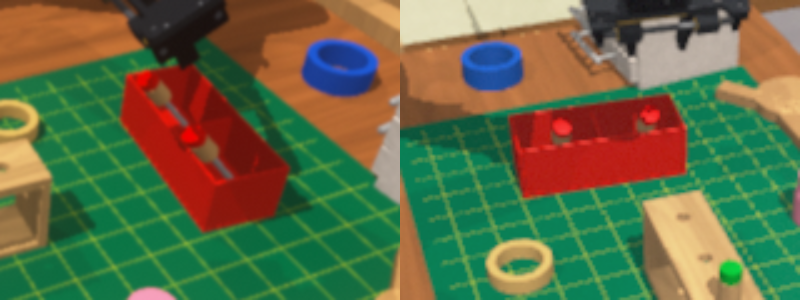

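Both rejects lie in the bin, with handles at (155,88) and (200,145) in the left crop. Now I go to the green stylus.

Request:
{"op": "move_arm", "data": {
  "commands": [
    [[-1.3,0,-0.7,0,-0.18,-0.01],[-2.6,-0.1,-1.5,0.01,-0.36,-0.03],[-4.0,-0.1,-2.4,0.01,-0.523,-0.042],[-5.53,-0.16,-3.26,0.011,-0.523,-0.042],[-5.53,-0.16,-3.26,0.011,-0.523,-0.042],[-5.53,-0.16,-3.26,0.011,-0.523,-0.042],[-5.53,-0.16,-3.26,0.011,-0.523,-0.042],[-5.53,-0.16,-3.26,0.011,-0.523,-0.042],[-5.53,-0.16,-3.26,0.011,-0.523,-0.042]]
  ]
}}

```text
time: 13.85
position: [0.5511, -0.1106, 0.4009]
tool_rot: [0.725, 0.689, 0.001, 0.001]
ft_force: [-0.0, -0.0, -0.2]
grip_width: 0.0565
grip_force: 0.0
```

Run:
```python
from h import *
print(get_obs()['time'])
tops('wrist',grnm)
row([.5505,-.1105,.139],-3)
```

```text
13.85
wrist [235 185  32  35 828] [250.3 201.5] ztop 0.1601 circ [ 550.7 -108.2] 12.2 mean [ 0.5509 -0.107   0.1599]
row [0.006, -0.022, 2.448, 0.0029, -0.0, 0.0011] dist 0.098 tcp [ 0.5505 -0.1105  0.303 ]
```

Request:
{"op": "move_arm", "data": {
  "commands": [
    [[0.02,-0.02,1.2,0,0,0],[0.02,-0.02,2.0,0,0,0],[0.02,-0.02,2.44,0,0,0],[0.02,-0.02,2.44,0,0,0],[0.02,-0.02,2.44,0,0,0]]
  ]
}}

```text
time: 14.52
position: [0.5509, -0.1109, 0.304]
tool_rot: [0.725, 0.688, 0.001, 0.002]
ft_force: [0.1, -0.2, 0.2]
grip_width: 0.0567
grip_force: 0.0
```

Request:
{"op": "move_arm", "data": {
  "commands": [
    [[0,0,0,0,0,0],[0,0,0,0,0,0],[0,0,0,0,0,0],[0,0,0,0,0,0],[0,0,0,0,0,0],[0,0,0,0,0,0]]
  ],
  "claw": 1,
  "squeeze": 25
}}

```text
time: 15.28
position: [0.5505, -0.1109, 0.3035]
tool_rot: [0.726, 0.688, 0.001, 0.001]
ft_force: [0.4, -0.6, 2.9]
grip_width: 0.0252
grip_force: 25.0
```

Request:
{"op": "move_arm", "data": {
  "commands": [
    [[0,0,-0.8,0,0,0],[0,0,-1.6,0,0,0],[0,0,-2.4,0,0,0],[0,0,-3.15,0,0,0],[0,0,-3.15,0,0,0],[0,0,-3.15,0,0,0]]
  ]
}}

```text
time: 16.02
position: [0.5497, -0.1107, 0.4282]
tool_rot: [0.726, 0.688, 0.001, 0.0]
ft_force: [0.1, -0.4, -0.3]
grip_width: 0.0251
grip_force: 25.0
```

Run:
```python
from h import *
o=get_obs();print(o['time'],o['position'],o['grip_width'],o['grip_force'])
row([.5453,-.3203,.265],-3)
```

```text
16.025 [ 0.54966761 -0.11068461  0.42817533] 0.02509404374908317 24.99558114213869
row [-5.239, 0.168, -0.024, 0.0009, -0.0006, -0.0005] dist 0.21 tcp [ 0.5453 -0.3203  0.429 ]
```

Request:
{"op": "move_arm", "data": {
  "commands": [
    [[-1.3,0.04,0,0,0,0],[-2.6,0.08,0,0,0,0],[-3.9,0.12,0,0,0,0],[-4.7,0.15,0,0,0,0],[-5.24,0.17,0,0,0,0],[-5.24,0.17,0,0,0,0],[-5.24,0.17,0,0,0,0],[-5.24,0.17,0,0,0,0],[-5.24,0.17,0,0,0,0],[-5.24,0.17,0,0,0,0]]
  ]
}}

```text
time: 17.27
position: [0.546, -0.3199, 0.4295]
tool_rot: [0.725, 0.689, 0.001, 0.001]
ft_force: [0.3, -0.3, -1.0]
grip_width: 0.0253
grip_force: 25.0
```

Run:
```python
from h import *
o=get_obs();print(o['time'],o['position'],o['tool_rot'])
c=cam('scene');d=cam('side');w=cam('wrist')
for n,k in zip('sdw',(c,d,w)): np.savez(f'pics/{n}2.npz',**k)
f=lambda k,r:cv2.resize(k['pixels'][r[1]:r[1]+120,r[0]:r[0]+107],(400,449),interpolation=cv2.INTER_CUBIC)
cv2.imwrite('pics/g1.png',np.hstack([f(c,(50,145)),f(d,(250,180))]))
for n,k in (('s',c),('d',d)):
    P=pts(k);H=hsv(k)
    v=(H[...,0]>115)&(H[...,0]<150)&(H[...,1]>60)&(abs(P[...,2]-.1)<.012)&(abs(P[...,0]-.545)<.04)&(abs(P[...,1]+.32)<.04)
    vs,us=np.nonzero(v); print(n,v.sum(),us.min(),us.max(),vs.min(),vs.max())
```

```text
17.275 [ 0.5460092  -0.31990213  0.42951246] [0.72523235 0.6885025  0.00100679 0.0011576 ]
s 44 93 115 220 235
d 30 294 313 264 279
```

View pics/g1.png

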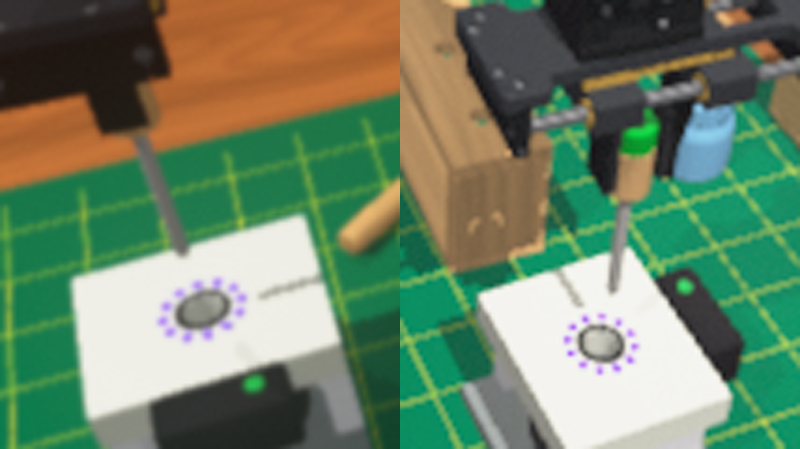

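The crops show the shank tip at (183,252) on the left and (613,290) on the right, hanging above the ring centred at (203,310) and (600,343). I'll now triangulate the shank axis and the bore numerically.

```bash
cat >> h.py <<'E'
def rayd(c,u,v):
    K=c['camera_matrix'];E=c['extrinsics']
    r=np.array([(u-K[0,2])/K[0,0],-(v-K[1,2])/K[1,1],-1])@E[:3,:3]
    return -E[:3,3]@E[:3,:3], r/np.linalg.norm(r)
def shank(cs,g,zl,zh):
    """axis line from two views: pixels whose depth point lies near g between zl, zh"""
    N=[]
    for c in cs:
        P=pts(c); m=(np.hypot(P[...,0]-g[0],P[...,1]-g[1])<.02)&(P[...,2]>zl)&(P[...,2]<zh)&(c['range_z']>0)
        vs,us=np.nonzero(m); rows=np.unique(vs)
        x=np.array([us[vs==r].mean() for r in rows]); k=np.polyfit(rows,x,1)
        o,r1=rayd(c,np.polyval(k,rows[0]),rows[0]); _,r2=rayd(c,np.polyval(k,rows[-1]),rows[-1])
        n=np.cross(r1,r2); n/=np.linalg.norm(n); N.append((n,n@o))
        print('rows',rows[0],rows[-1],'tip px',np.polyval(k,rows[-1]).round(1),'res',np.std(x-np.polyval(k,rows)).round(2),'w',(len(us)/len(rows)),'depthpts',P[m].mean(0).round(4),'zmin',np.sort(P[m][:,2])[:3].round(4))
    d=np.cross(N[0][0],N[1][0]); d/=d[2]
    for z in (.19,zl+.01,.1):
        A=np.array([N[0][0][:2],N[1][0][:2]]); b=[n[1]-n[0][2]*z for n in N]
        print('axis at z',z,np.linalg.solve(A,b).round(4))
    print('dir',d.round(4))
def ring(c):
    P=pts(c);H=hsv(c)
    v=(H[...,0]>115)&(H[...,0]<150)&(H[...,1]>60)&(abs(P[...,0]-.545)<.035)&(abs(P[...,1]+.32)<.035)&(P[...,2]<.12)
    vs,us=np.nonzero(v); X=np.array([ray(c,a,b,.1)[:2] for a,b in zip(us,vs)])
    A=np.c_[X,np.ones(len(X))]; s=np.linalg.lstsq(A,(X**2).sum(1),rcond=None)[0]
    print('ring ctr',(s[:2]/2).round(4),'r',np.sqrt(s[2]+(s[:2]**2).sum()/4).round(4),len(X)); return s[:2]/2
E
python3 - <<'E'
from h import *
c,d=[dict(np.load(f'pics/{n}2.npz')) for n in 'sd']
ring(c);ring(d)
shank((c,d),(.546,-.32),.146,.226)
shank((c,d),(.546,-.32),.155,.215)
E
```

```text
ring ctr [ 0.5437 -0.3193] r 0.0205 44
ring ctr [ 0.5436 -0.321 ] r 0.0211 30
rows 181 213 tip px 98.8 res 0.37 w 4.424242424242424 depthpts [ 0.5501 -0.3172  0.1881] zmin [0.1464 0.1481 0.1486]
rows 234 257 tip px 306.9 res 0.19 w 3.6666666666666665 depthpts [ 0.5466 -0.3224  0.1882] zmin [0.1497 0.1499 0.1515]
axis at z 0.19 [ 0.55   -0.3171]
axis at z 0.156 [ 0.55   -0.3176]
axis at z 0.1 [ 0.55   -0.3183]
dir [0.001  0.0133 1.    ]
rows 187 210 tip px 97.7 res 0.32 w 4.541666666666667 depthpts [ 0.5501 -0.3173  0.1853] zmin [0.1553 0.1559 0.156 ]
rows 237 255 tip px 307.2 res 0.38 w 3.6315789473684212 depthpts [ 0.5467 -0.3224  0.1855] zmin [0.1569 0.157  0.1579]
axis at z 0.19 [ 0.5496 -0.3173]
axis at z 0.165 [ 0.5499 -0.3176]
axis at z 0.1 [ 0.5509 -0.3183]
dir [-0.0141  0.0102  1.    ]
```

Request:
{"op": "move_arm", "data": {
  "commands": [
    [[0,-0.07,0.4,0,0,0],[0,-0.07,0.7,0,0,0],[0,-0.07,0.7,0,0,0],[0,-0.07,0.7,0,0,0],[0,-0.07,0.7,0,0,0],[0,-0.07,0.7,0,0,0]]
  ]
}}

```text
time: 18.18
position: [0.5433, -0.3205, 0.4017]
tool_rot: [0.726, 0.688, 0.001, 0.002]
ft_force: [0.3, -0.5, -1.0]
grip_width: 0.0254
grip_force: 25.0
```

```bash
cat >> h.py <<'E'
def proj(c,p):
    K=c['camera_matrix'];E=c['extrinsics'];q=E[:3,:3]@np.array(p)+E[:3,3]
    return np.array([K[0,0]*q[0]/-q[2]+K[0,2],K[1,1]*-q[1]/-q[2]+K[1,2]])
def rowline(c,g,zl,zh):
    a,b=proj(c,(*g,zh)),proj(c,(*g,zl)); I=c['pixels'].astype(float); out=[]
    for v in range(int(np.ceil(a[1])),int(b[1])+1):
        u0=a[0]+(b[0]-a[0])*(v-a[1])/(b[1]-a[1]); us=np.arange(int(u0)-8,int(u0)+9)
        p=I[v,us]; L=np.median(p[:4],0);Rr=np.median(p[-4:],0); bg=L+(Rr-L)*np.linspace(0,1,17)[:,None]
        w=np.linalg.norm(p-bg,axis=1)
        w=np.clip(w-.35*w[4:13].max(),0,None); w[:4]=0;w[-4:]=0
        out.append((v,(w*us).sum()/w.sum()))
    o=np.array(out)
    for _ in range(4):
        k=np.polyfit(o[:,0],o[:,1],1); r=o[:,1]-np.polyval(k,o[:,0]); o=o[abs(r)<max(.25,1.5*np.std(r))]
    print('line',k.round(4),'n',len(o),'res',r.std().round(3)); return k
def rel(cs,g,zl,zh):
    """lateral offset of shank axis (extended to the ring's height) from the ring centre, per camera, then in world xy"""
    A=[];b=[]
    for c in cs:
        r=ring(c); k=rowline(c,g,zl,zh); pr=proj(c,(*r,.1))
        n=np.array([1,-k[0]]); e=n@(np.array([np.polyval(k,pr[1]),pr[1]])-pr)
        J=np.stack([proj(c,(r[0]+.001,r[1],.1))-pr,proj(c,(r[0],r[1]+.001,.1))-pr],1)
        A.append(n@J);b.append(e); print('ringpx',pr.round(2),'px off',e.round(2))
    print('shank-bore xy mm',np.linalg.solve(A,b).round(2))
E
python3 - <<'E'
from h import *
o=get_obs();print(o['time'],o['position'])
c2,d2=[dict(np.load(f'pics/{n}2.npz')) for n in 'sd']
rel((c2,d2),(.5465,-.318),.152,.228)
c=cam('scene');d=cam('side')
for n,k in zip('sd',(c,d)): np.savez(f'pics/{n}3.npz',**k)
rel((c,d),(.5440,-.318),.126,.2)
shank((c,d),(.544,-.319),.118,.198)
f=lambda k,r:cv2.resize(k['pixels'][r[1]:r[1]+80,r[0]:r[0]+71],(400,451),interpolation=cv2.INTER_CUBIC)
cv2.imwrite('pics/g2.png',np.hstack([f(c,(70,175)),f(d,(268,215))]))
E
```

```text
18.175 [ 0.54325172 -0.32045444  0.40172467]
ring ctr [ 0.5437 -0.3193] r 0.0205 44
line [ 0.3556 22.4822] n 20 res 0.102
ringpx [103.76 227.19] px off -0.5
ring ctr [ 0.5436 -0.321 ] r 0.0211 30
line [-1.647000e-01  3.484892e+02] n 14 res 0.133
ringpx [303.35 271.13] px off 0.48
shank-bore xy mm [ 0.76 -0.82]
ring ctr [ 0.5439 -0.3192] r 0.0204 38
line [ 0.3893 15.7801] n 18 res 0.119
ringpx [103.81 227.23] px off 0.42
ring ctr [ 0.5436 -0.321 ] r 0.0211 28
line [-1.550000e-01  3.451529e+02] n 16 res 0.124
ringpx [303.35 271.16] px off -0.21
shank-bore xy mm [-0.09  0.74]
rows 193 222 tip px 102.0 res 0.29 w 4.366666666666666 depthpts [ 0.5478 -0.3178  0.1597] zmin [0.1184 0.1193 0.1218]
rows 243 266 tip px 304.7 res 0.28 w 3.4583333333333335 depthpts [ 0.5438 -0.3229  0.161 ] zmin [0.1209 0.1214 0.1234]
axis at z 0.19 [ 0.5468 -0.3175]
axis at z 0.128 [ 0.547  -0.3183]
axis at z 0.1 [ 0.5471 -0.3187]
dir [-0.0034  0.0129  1.    ]
```

View pics/g2.png

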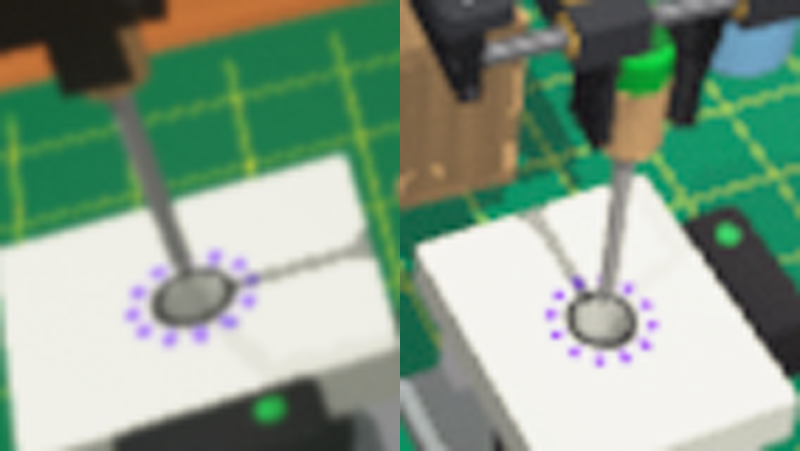

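Both views show the shank line pointing into the bore: the left line extends to about (195,298) against the bore at (193,298), the right to about (602,320) against (602,320). The offset is at most 1 mm, so I lower slowly.

Request:
{"op": "move_arm", "data": {
  "commands": [
    [[-0.02,0,0.1,0,0,0],[-0.02,0,0.3,0,0,0],[-0.02,0,0.5,0,0,0],[-0.02,0,0.6,0,0,0],[-0.02,0,0.6,0,0,0],[-0.02,0,0.6,0,0,0],[-0.02,0,0.6,0,0,0]]
  ]
}}

```text
time: 19.15
position: [0.5433, -0.3212, 0.3776]
tool_rot: [0.726, 0.688, 0.001, 0.001]
ft_force: [0.7, 0.5, -0.8]
grip_width: 0.0254
grip_force: 25.0
```

Run:
```python
from h import *
o=get_obs();print(o['time'],o['position'],o['ft_force'])
c=cam('scene');d=cam('side')
rel((c,d),(.5440,-.319),.108,.175)
row([.5440,-.3203,.162],-3)
f=lambda k,r:cv2.resize(k['pixels'][r[1]:r[1]+80,r[0]:r[0]+71],(400,451),interpolation=cv2.INTER_CUBIC)
cv2.imwrite('pics/g3.png',np.hstack([f(c,(70,175)),f(d,(268,215))]))
```

```text
19.15 [ 0.54326958 -0.32124016  0.3776106 ] [ 0.68127189  0.48787189 -0.7584564 ]
ring ctr [ 0.5438 -0.3193] r 0.0205 42
line [ 0.3946 14.188 ] n 15 res 0.116
ringpx [103.76 227.23] px off 0.1
ring ctr [ 0.5435 -0.3211] r 0.021 30
line [-1.950000e-01  3.554259e+02] n 13 res 0.298
ringpx [303.32 271.2 ] px off -0.77
shank-bore xy mm [-2.23 -0.12]
row [0.024, 0.014, 1.289, 0.0033, 0.0004, -0.0004] dist 0.052 tcp [ 0.544  -0.3203  0.326 ]
```

View pics/g3.png

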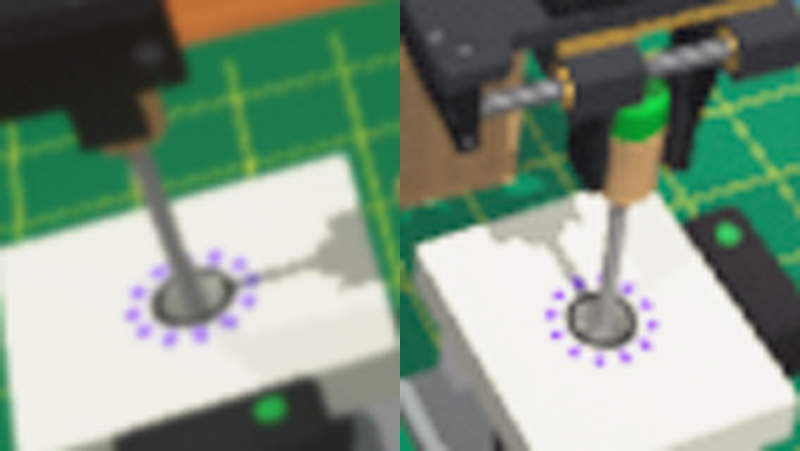

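The shank is entering the bore centred in both views: the left line is at about (195,298) against (193,298), the right at (603,320) against (602,320). I continue down.

Request:
{"op": "move_arm", "data": {
  "commands": [
    [[0,0.01,0.2,0,0,0],[0,0.01,0.45,0,0,0],[0,0.01,0.7,0,0,0],[0,0.01,0.95,0,0,0],[0,0.01,1.15,0,0,0],[0,0.01,1.28,0,0,0],[0,0.01,1.28,0,0,0],[0,0.01,1.28,0,0,0],[0,0.01,1.28,0,0,0],[0,0.01,1.28,0,0,0]]
  ]
}}

```text
time: 20.5
position: [0.5438, -0.3213, 0.3264]
tool_rot: [0.726, 0.688, 0.001, 0.001]
ft_force: [-0.5, 0.0, -0.7]
grip_width: 0.0252
grip_force: 25.0
```

Run:
```python
from h import *
o=get_obs();print(o['time'],o['position'],o['ft_force'],o['grip_width'],o['grip_force'],abs(o['joint_velocities']).max())
c=cam('scene');d=cam('side')
for k in (c,d):
    P=pts(k);m=redm(hsv(k))&(P[...,1]>.25)&(P[...,2]>.083)&(P[...,0]<.7); print('red high',m.sum(),P[m].mean(0) if m.any() else '')
f=lambda k,r:cv2.resize(k['pixels'][r[1]:r[1]+80,r[0]:r[0]+71],(400,451),interpolation=cv2.INTER_CUBIC)
cv2.imwrite('pics/g4.png',np.hstack([f(c,(70,175)),f(d,(268,215))]))
```

```text
20.5 [ 0.54377138 -0.32127381  0.32640156] [-0.52380298  0.04216156 -0.68584215] 0.02517839066770584 24.99545638798736 0.0019548269998100913
red high 199 [0.54645754 0.28428605 0.11292558]
red high 115 [0.53600494 0.28329076 0.1118518 ]
```

View pics/g4.png

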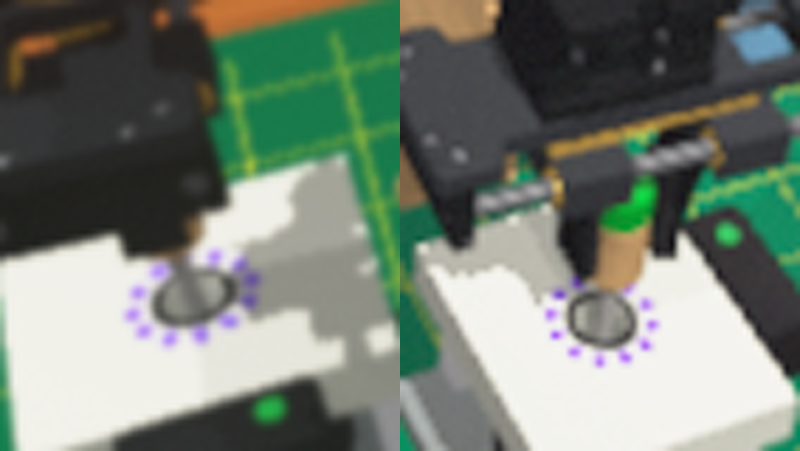

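The final view shows the shank down the middle of the bore: (190,295) against (193,298) on the left, (605,318) against (602,320) on the right. Forces are near zero and the grip is firm. The rejects' tops are at about 0.11 m leaning on the rim, so their mid-points are near 0.06 m, inside the bin.

```bash
python3 -c "
from rig import *
print(hand_in())"
```

```text
the job is handed in; nothing more can be done
None
```

The job is handed in: both red rejects are in the bin and released, and the green stylus is held centred in the bore with its tip about 57 mm below the collar top (estimated from the arm position); no verdict came back.

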